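Knock the exhaust tube home in the length-stop jig

TASK

Pick up the orange-headed soft mallet by its handle (not the steel hammer, leave that where it stands) and, with the mallet's head, knock the exhaust tube along its jig under the blue guard, in at least two small taps of a centimetre or two with the mallet drawn back clear of the tube in between, until the tube is up against the stop hidden inside the guard. Do not touch the tube with the hand. Then stand the mallet back on the bench on its head, upright, and let go.

Things in the scene. Friction and masses are not known exactly. Their poses are not given: they have to be found in the camera images.
- mallet_grip (a point): Stubby mallet, 0.25-0.5 kg, standing on its head on the bench. Orange block head, black middle band: 80 mm long (x; its two ends strike), 44 wide (y), 36 high. Square wooden handle 24 x 24 mm, sides along x and y, its top 124 mm above the bench. Point: where to grip, on the handle's axis, 85 mm above the head's underside, 67 above the head's centre. z up.
- hammer_grip (a point): Bystander: a hammer of the mallet's shape and size, standing the same way, with a bare steel head. Point on its handle, 85 mm above the bench. One of the two stands left of the jig, the other right; which varies.
- tube_centre (a point): Centre of the steel tube lying on the jig's rails: 56 mm diameter, 150 long, flat capped ends, axis 58 mm above the bench. x along it towards the stop. Its nose (+x) is under the guard; tap the other end, 75 mm from the centre. Slides with a few N, stays where left. Yellow tape ring: its front edge, 80 mm from the nose, meets the guard's mouth at home.
- jig_stop (a point): Fixed jig: hidden stop's face, on the tube's line, 58 mm above the bench; x = way to push, z up. Blue guard (96 mm wide, 102 high) covers the last 80 mm; the nose starts 45-70 mm short. Base (110 wide) and rails run 250 mm before the stop; rail tops 40 mm above the bench: when tapping keep the head's underside 45-60 mm above the bench. Home: tube centre 75 mm before this point.

How it is judged:
On the way, in this order (a step that is already met when the one before it is completed fails the run):
1. after a first tap the tube has moved at least 8 mm but is still 12 mm or more short of the stop, at rest, with the held mallet clear of it (distance of tube_centre from where it was at the start of the episode above 0.008 m and x of tube_centre in the frame of jig_stop below -0.087 m and contact force between mallet and tube below 0.3 N and contact force between the fingers and mallet above 1 N and linear speed of tube below 0.02 m/s), for 0.2 s.
2. a later tap brings the tube to within 10 mm of the stop (x of tube_centre in the frame of jig_stop above -0.085 m), for 0.2 s.
At the end, for the whole second after the job is handed in: The tube lies in the jig with its nose within 10 mm of the hidden stop and its axis within 10 degrees of the jig's line; the mallet stands at rest on its head on the bench (upright within 10 degrees, grip point 85 mm high within 10 mm) (x of tube_centre in the frame of jig_stop above -0.085 m and distance between tube_centre and jig_stop below 0.087 m and angle between the x axis of tube_centre and the x axis of jig_stop, either way round below 0.17 rad and angle between mallet_grip's own z axis and vertical below 0.17 rad and height (world z) of mallet_grip between 0.075 and 0.095 m and linear speed of each of mallet, tube below 0.02 m/s); the robot touches nothing.
It fails at once if the hammer is moved more than 30 mm (distance of hammer_grip from where it was at the start of the episode above 0.03 m).
It fails at once if the gripper or arm touches the tube (contact force between any of the fingers, the arm and tube above 1 N).
It also fails if it takes over 61 s, if anything falls off the work surface, if the arm or the gripper's body presses on something with over 40 N, if the wrist force passes 120 N, or if a joint passes its speed limit or range.

ROBOT

A 7-joint arm with a two-finger parallel gripper is mounted at the origin on the work surface. World frame = base frame: x ahead of the robot, y to its left, z up, the work surface at z = 0. Lengths are in m, angles in rad, forces in N, time in s.
With the tool pointing down it reaches from about 0.4 to 0.85 m from the base axis. Payload 10.4 kg.
Tool frame: the origin (TCP) lies on the centre line of the jaws, within the pads' length; the fingertips stand 8 mm ahead of it and the grasp point (between the pads) lies 11 mm behind it (r.finger_overhang is the distance from the TCP to the fingertips, in m); z points along the fingers, y is the line along which they close (so a half turn about z gives the same grasp; the last joint's range is limited). The gripper opens to 87 mm and grips with 3 to 60 N. Pads are 19 mm wide; open, the fingers measure 117 mm over their backs; the gripper's body (75 mm by 190 mm) begins 51 mm behind the grasp point.
Start: joints at [1.137, 0.332, -0.065, 1.46, 0.022, 1.35, -0.088], TCP at [0.25, -0.573, 0.231] pointing down, gripper open.
Joint ranges: [-2.6, 2.6], [-0.5, 2.12], [-1.47, 1.34], [0.16, 2.42], [-1.27, 4.41], [0.06, 2.06], [-2.6, 2.6]. Speed limits (rad/s): [2.22, 2.22, 2.79, 2.79, 3.14, 3.14, 3.14].

INTERFACE

Orientations are given as a unit quaternion [x, y, z, w].
In Python, from bench import r, vision gives the robot as it stands.
- The arm moves only by the tool drive_tool, never from a script. Its argument "series" is a list of rows, each a list of 2 entries, a list of its own where there are three numbers: the shift along the world's x, y, z in cm, then the turn about the world's z in degrees. A call has exactly 10 rows; each row shifts and turns the commanded pose from where the row before left it; what a row does not reach is not made up. A row lasts 1/8 s, in which the tool goes at most 62.5 mm and 10.7 degrees, less where a joint would pass 70% of its speed; a pose out of reach is approached as far as the arm can. A call with a gripper value outside its range is refused whole. "hand" is the closure, from 0 (fully open) to 1 (shut), set as the call begins (left out, the last holds). The fingers move at their own pace and stop on an object; "newtons" is the grip in N (left out, the last holds). Time passes only in rows, so rows that do not move let the fingers close, or fill a call up. It gives the time, the measured TCP pose, the force, the opening and the grip force at its end, in the units of the state.
- r.read_state(): the state, without advancing time (a new reading comes with each control period).
- vision.camera(name): name is "side" or "top"; returns a dict with "color" (384x512x3 uint8, red, green, blue), "intrinsics" (3x3 intrinsics, pixels), "k1" (the pictures are not rectified: a ray, as slopes to the right and down, at radius r is drawn at 1 + k1 r^2 times it, then the intrinsics apply), "R" (3x3) and "t" (3): a world point X has camera coordinates R X + t. Camera axes: x right, y down, z forward; pixel columns grow to the right and rows downward; lengths in m; the calibration is good to about 2 mm. A picture is of the moment at which its call begins. There is no depth.
- r.close_job(): hands the job in; it is judged then, once.
The state is a dict: "time": time; "joint_positions": joint angles; "joint_vel": joint speeds; "joint_torque": joint torques, N m; "ee_pos": TCP position; "eef_rot": TCP orientation; "ft_force": force on the tool from outside, world axes, zero at the start; "torque": the same for the moment, N m; "width": finger opening in m; "grip_force": force on a finger pad.
Only numpy, scipy, OpenCV 4.12 (cv2) and the standard library are available. Lean on these libraries where they do the work, as an engineer would, in place of code of your own. Each camera call takes 0.05 s, during which the arm holds its last target. There are 200 camera calls.

## Working session

There is one attempt and no reset: what is moved stays moved. The work goes in short steps, Python scripts to look and compute and a tool call to move; the robot and the scene stay as the last step left them, time stands still between calls to the robot, and variables do not carry over. Pictures are saved under pics/ and viewed, at most 10 in all, crops included, and the job is handed in when it is done.

Besides the shell and the picture viewer there is one more tool, called after "Request:" in YAML: its name, and indented under it one key for each argument. drive_tool: Moves the arm, as the interface text tells. Its arguments: {"type":"object","properties":{"series":{"type":"array"},"hand":{"type":"number"},"newtons":{"type":"number"}},"required":["series"]}

```bash
mkdir -p pics; cat > h.py <<'E'
import numpy as np, cv2
from bench import r, vision
def snap(n,f):
    c=vision.camera(n); cv2.imwrite('pics/'+f,cv2.cvtColor(c['color'],cv2.COLOR_RGB2BGR)); return c
def ray(c,u,v):
    K=np.array(c['intrinsics'],float)
    # the drawn slope d = s(1+k1 s^2): cv2 model with k1
    p=cv2.undistortPoints(np.array([[[u,v]]],float),K,np.array([c['k1'],0,0,0],float))[0,0]
    R=np.array(c['R']);t=np.array(c['t'])
    return -R.T@t, R.T@np.array([p[0],p[1],1])
def atz(c,u,v,z):
    o,d=ray(c,u,v); return o+d*(z-o[2])/d[2]
def proj(c,X):
    return cv2.projectPoints(np.array(X,float).reshape(-1,1,3),cv2.Rodrigues(np.array(c['R'],float))[0],np.array(c['t'],float),np.array(c['intrinsics'],float),np.array([c['k1'],0,0,0],float))[0][:,0]
E
python3 - <<'E'
from h import *
import pickle
for n in('top','side'):
    c=snap(n,n+'0.png'); pickle.dump(c,open(n+'0.pkl','wb')); print(n,-np.array(c['R']).T@np.array(c['t']),c['k1'])
s=r.read_state();print(s['time'],s['ee_pos'],s['eef_rot'],s['width'])
E
```

```text
top [0.40886695 0.00836143 1.13290648] -0.055737433086823586
side [0.51027846 0.68570098 0.90539093] -0.08100096562563462
0.1 [ 0.24946081 -0.57268882  0.2298397 ] [ 9.78980340e-01  2.03953612e-01 -1.51876445e-04 -6.27889401e-04] 0.0870201641874913
```

View pics/top0.png

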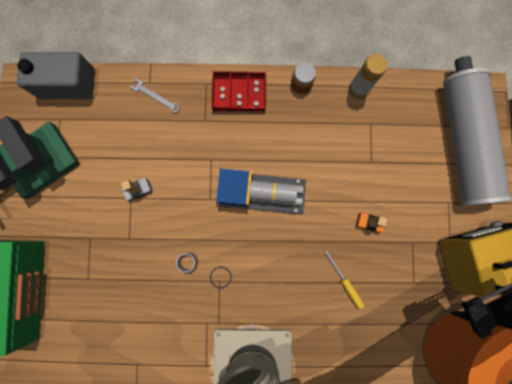

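View pics/side0.png

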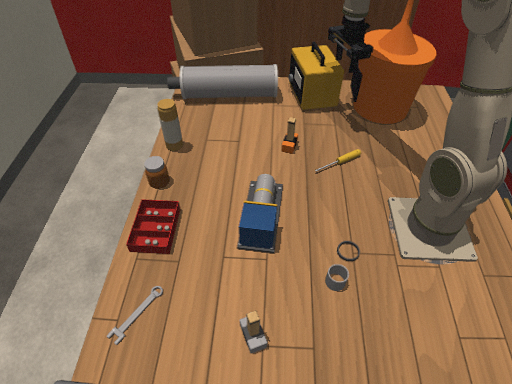

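The top view shows the jig at about (260,191), with the blue guard at its left end, so the push is roughly +y. The mallet is at (371,222) and the hammer at (136,188). I'll enlarge the relevant parts.

```bash
python3 - <<'E'
import pickle,cv2,numpy as np
t=pickle.load(open('top0.pkl','rb'))['color'][:,:,::-1];s=pickle.load(open('side0.pkl','rb'))['color'][:,:,::-1]
z=lambda a,x,y,w,h,f:cv2.resize(a[y:y+h,x:x+w],None,fx=f,fy=f,interpolation=cv2.INTER_CUBIC)
a=z(t,210,160,100,60,8)[:300*2][:480]
cv2.imwrite('pics/jig.png',a)
b=np.hstack([z(t,350,205,40,40,10),z(s,275,112,40,40,10)])
cv2.imwrite('pics/mal.png',b)
E
```

```text
(no output)
```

View pics/jig.png

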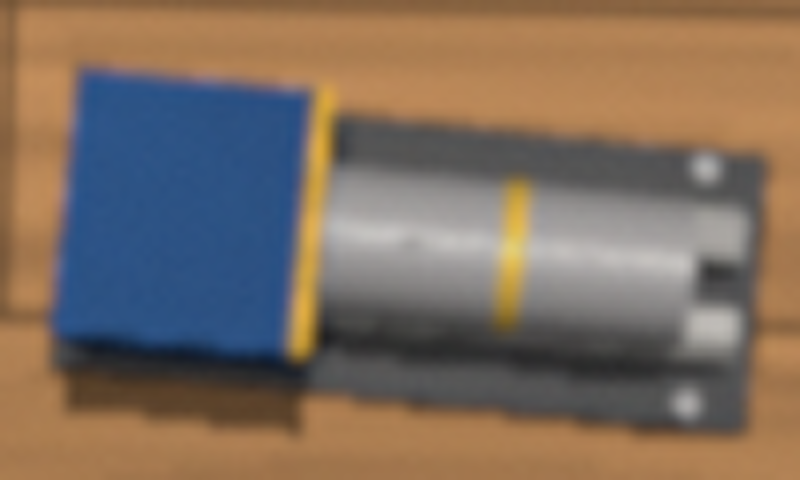

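View pics/mal.png

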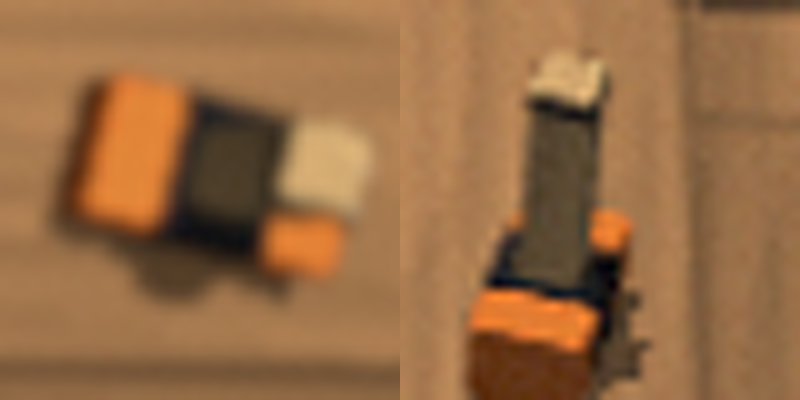

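The guard's mouth edge is at crop x≈300–335 and the tape's front edge at about (506,250). The mallet's handle top is at crop (323,166) in the top view and (568,82) in the side view, and the head's long axis is tilted like the jig.

```bash
python3 - <<'E'
from h import *
import pickle
t=pickle.load(open('top0.pkl','rb'));s=pickle.load(open('side0.pkl','rb'))
def P(c,pts,ox,oy,f,z): return np.array([atz(c,ox+(x+.5)/f-.5,oy+(y+.5)/f-.5,z) for x,y in pts])
ang=lambda d:np.degrees(np.arctan2(d[1],d[0]))
G=P(t,[(82,68),(335,88),(300,358),(52,335)],210,160,8,.102); print('guard',G.round(4))
print('ang',ang(G[0]-G[1]),ang(G[3]-G[2]),'across',ang(G[0]-G[3]),ang(G[1]-G[2]))
print('len',np.linalg.norm(G[0]-G[1]),np.linalg.norm(G[0]-G[3]),'mouth mid',(G[1]+G[2])/2,'back mid',(G[0]+G[3])/2)
print('tape front, end',P(t,[(506,250),(693,265)],210,160,8,.086).round(4))
B=P(t,[(765,157),(745,430)],210,160,8,.012); print('base end',B.round(4),B.mean(0))
H=P(t,[(290,122),(370,130),(355,212),(278,200)],350,205,10,.124);print('handle',H.mean(0),ang(H[0]-H[1]),ang(H[3]-H[2]))
H2=P(s,[(540,60),(605,65),(600,105),(528,98)],275-40,112,10,.124);print('side handle',H2.mean(0))
M=P(t,[(110,70),(80,222),(335,278)],350,205,10,.036);print('head',M.round(4),'ang',ang(M[1]-M[2]), 'ctr',(M[0]+M[2])/2)
print('guard side view',)
# hammer rough
print('hammer top', atz(t,127,185,.124))
E
```

```text
guard [[0.5886 0.1002 0.102 ]
 [0.5828 0.0096 0.102 ]
 [0.4859 0.0206 0.102 ]
 [0.4928 0.1085 0.102 ]]
ang 86.2984649920787 85.51188175661203 across -4.9235191175896045 -6.4567537955885985
len 0.09075313812502935 0.09623842065122339 mouth mid [0.53431948 0.0151234  0.102     ] back mid [0.54069696 0.1043328  0.102     ]
tape front, end [[ 0.5272 -0.053   0.086 ]
 [ 0.5227 -0.1207  0.086 ]]
base end [[ 0.5734 -0.1579  0.012 ]
 [ 0.4672 -0.15    0.012 ]] [ 0.52030952 -0.15395052  0.012     ]
handle [ 0.44213108 -0.35651238  0.124     ] 84.9926609421504 81.83145986476285
side handle [ 0.44190979 -0.35545048  0.124     ]
head [[ 0.4734 -0.3231  0.036 ]
 [ 0.4274 -0.3131  0.036 ]
 [ 0.4112 -0.3912  0.036 ]] ang 78.31017368225189 ctr [ 0.44231658 -0.35714786  0.036     ]
guard side view
hammer top [0.53322504 0.35628081 0.124     ]
```

Request:
drive_tool:
  series:
    - [[2.4,2.7,0],-4.3]
    - [[2.4,2.7,0],-4.3]
    - [[2.4,2.7,0],-4.3]
    - [[2.4,2.7,0],-4.3]
    - [[2.4,2.7,0],-4.3]
    - [[2.4,2.7,0],-4.3]
    - [[2.4,2.7,0],-4.3]
    - [[2.4,2.7,0],-4.3]
    - [[0,0,0],0]
    - [[0,0,0],0]
  hand: 0
  newtons: 40

```text
time: 1.35
ee_pos: [0.441, -0.3575, 0.2303]
eef_rot: [0.996, -0.095, -0.0, 0.0]
ft_force: [-0.8, -0.3, 0.4]
width: 0.0866
grip_force: 0.0
```

Request:
drive_tool:
  series:
    - [[0.1,0.1,-2.5],0]
    - [[0,0,-2.5],0]
    - [[0,0,-2.5],0]
    - [[0,0,-2.5],0]
    - [[0,0,-2.5],0]
    - [[0,0,-1.5],0]
    - [[0,0,-1.0],0]
    - [[0,0,-0.6],0]
    - [[0,0,0],0]
    - [[0,0,0],0]

```text
time: 2.6
ee_pos: [0.443, -0.3562, 0.0752]
eef_rot: [0.996, -0.095, 0.0, 0.0]
ft_force: [0.3, 0.3, 0.4]
width: 0.0866
grip_force: 0.0
```

Request:
drive_tool:
  series:
    - [[0,0,0],0]
    - [[0,0,0],0]
    - [[0,0,0],0]
    - [[0,0,0],0]
    - [[0,0,0],0]
    - [[0,0,0],0]
    - [[0,0,0],0]
    - [[0,0,0],0]
    - [[0,0,0],0]
    - [[0,0,0],0]
  hand: 1
  newtons: 40

```text
time: 3.85
ee_pos: [0.4426, -0.3563, 0.0747]
eef_rot: [0.996, -0.095, 0.0, 0.0]
ft_force: [0.5, -2.8, -0.1]
width: 0.0241
grip_force: 39.5
```

Request:
drive_tool:
  series:
    - [[0,0,2.0],0]
    - [[0,0,2.0],0]
    - [[0,0,1.3],0]
    - [[1.5,3.3,0],1.3]
    - [[1.5,3.3,0],1.3]
    - [[1.5,3.3,0],1.3]
    - [[1.5,3.3,0],1.3]
    - [[1.5,3.3,0],1.1]
    - [[0,0,0],0]
    - [[0,0,0],0]

```text
time: 5.1
ee_pos: [0.5171, -0.1913, 0.1271]
eef_rot: [0.999, -0.04, -0.001, 0.0]
ft_force: [0.3, -0.4, -3.6]
width: 0.0238
grip_force: 39.5
```

```bash
python3 - <<'E'
from h import *
import pickle
S=[]
for n,b in(('top',(230,160,80,60)),('side',(230,150,80,60))):
    c=vision.camera(n); pickle.dump(c,open(n+'1.pkl','wb')); x,y,w,h=b
    S.append(cv2.resize(c['color'][y:y+h,x:x+w,::-1],None,fx=5,fy=5,interpolation=cv2.INTER_CUBIC))
cv2.imwrite('pics/b.png',np.hstack(S)); print(r.read_state()['ee_pos'])
E
```

```text
[ 0.51693973 -0.19203984  0.12725207]
```

View pics/b.png

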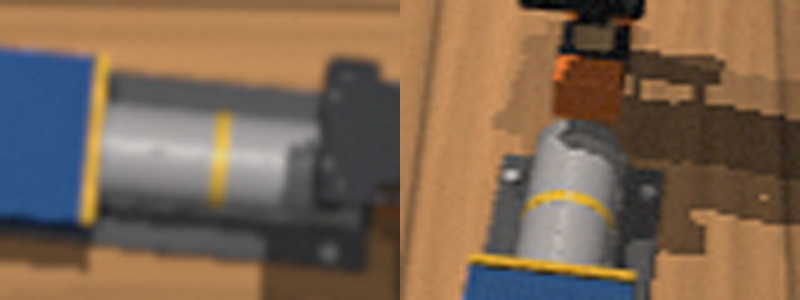

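In the side view the mallet head (590,85) is lined up with the tube's free end (575,130), about 3 cm clear of it. First tap.

Request:
drive_tool:
  series:
    - [[0.25,2.0,0],0]
    - [[0.1,1.0,0],0]
    - [[0.1,1.0,0],0]
    - [[0,0.7,0],0]
    - [[0,0,0],0]
    - [[-0.15,-1.5,0],0]
    - [[-0.15,-1.5,0],0]
    - [[0,0,0],0]
    - [[0,0,0],0]
    - [[0,0,0],0]

```text
time: 6.45
ee_pos: [0.5192, -0.1735, 0.1276]
eef_rot: [0.999, -0.039, 0.0, -0.0]
ft_force: [1.5, -0.2, -3.2]
width: 0.0239
grip_force: 39.5
```

```bash
cat > tape.py <<'E'
from h import *
import pickle,sys
for n in('top0.pkl',None):
    c=pickle.load(open(n,'rb')) if n else vision.camera('top')
    m=cv2.inRange(cv2.cvtColor(c['color'],cv2.COLOR_RGB2HSV),(18,120,120),(32,255,255))
    m[:,:235]=0;m[:,300:]=0;m[:175]=0;m[210:]=0
    k,_,st,ce=cv2.connectedComponentsWithStats(m)
    print(n,[(st[i][4],ce[i].round(1).tolist(),atz(c,*ce[i],.085).round(4).tolist()) for i in range(1,k) if st[i][4]>5])
print(r.read_state()['ee_pos'])
E
python3 tape.py
```

```text
top0.pkl [(np.int32(74), [248.6, 189.1], [0.5312, 0.0171, 0.085]), (np.int32(42), [273.6, 190.8], [0.5273, -0.0554, 0.085])]
None [(np.int32(74), [248.6, 189.1], [0.5312, 0.0171, 0.085]), (np.int32(16), [267.7, 184.8], [0.5446, -0.038, 0.085]), (np.int32(19), [266.7, 194.7], [0.5158, -0.0355, 0.085])]
[ 0.51921765 -0.17347273  0.12757095]
```

The first tap moved the tube about 18 mm. I'll do two more of the same kind.

Request:
drive_tool:
  series:
    - [[0.15,2.0,0],0]
    - [[0.1,1.0,0],0]
    - [[0.1,1.0,0],0]
    - [[0,0.7,0],0]
    - [[0,0,0],0]
    - [[-0.15,-1.5,0],0]
    - [[-0.15,-1.5,0],0]
    - [[0,0,0],0]
    - [[0,0,0],0]
    - [[0,0,0],0]

```text
time: 7.75
ee_pos: [0.5197, -0.1565, 0.1276]
eef_rot: [0.999, -0.039, 0.0, -0.0]
ft_force: [0.8, 0.0, -3.9]
width: 0.0238
grip_force: 39.5
```

Request:
drive_tool:
  series:
    - [[0.15,2.0,0],0]
    - [[0.1,1.0,0],0]
    - [[0.1,1.0,0],0]
    - [[0,0.5,0],0]
    - [[0,0,0],0]
    - [[-0.15,-1.5,0],0]
    - [[-0.15,-1.5,0],0]
    - [[0,0,0],0]
    - [[0,0,0],0]
    - [[0,0,0],0]

```text
time: 9.0
ee_pos: [0.5202, -0.1415, 0.1275]
eef_rot: [0.999, -0.039, -0.0, -0.0]
ft_force: [-0.1, 0.6, -4.2]
width: 0.0241
grip_force: 39.5
```

```bash
python3 tape.py
```

```text
top0.pkl [(np.int32(74), [248.6, 189.1], [0.5312, 0.0171, 0.085]), (np.int32(42), [273.6, 190.8], [0.5273, -0.0554, 0.085])]
None [(np.int32(73), [248.6, 189.0], [0.5314, 0.0171, 0.085]), (np.int32(18), [256.8, 183.7], [0.5474, -0.0065, 0.085]), (np.int32(20), [255.8, 193.7], [0.5182, -0.0041, 0.085])]
[ 0.52019624 -0.14146809  0.12758315]
```

Request:
drive_tool:
  series:
    - [[0.25,1.5,0],0]
    - [[0.1,1.0,0],0]
    - [[0,0.5,0],0]
    - [[0.1,0.5,0],0]
    - [[0,0.5,0],0]
    - [[0,0.3,0],0]
    - [[0,0,0],0]
    - [[0,0,0],0]
    - [[0,0,0],0]
    - [[0,0,0],0]

```text
time: 10.3
ee_pos: [0.5246, -0.099, 0.1275]
eef_rot: [0.999, -0.04, -0.0, -0.0]
ft_force: [-0.3, 0.5, -3.0]
width: 0.0238
grip_force: 39.5
```

Request:
drive_tool:
  series:
    - [[0,0.1,0],0]
    - [[0,0.1,0],0]
    - [[0,0.1,0],0]
    - [[0,0.1,0],0]
    - [[0,0,0],0]
    - [[0,0,0],0]
    - [[0,0,0],0]
    - [[0,0,0],0]
    - [[0,0,0],0]
    - [[0,0,0],0]

```text
time: 11.55
ee_pos: [0.5247, -0.0955, 0.1277]
eef_rot: [0.999, -0.04, 0.0, 0.0]
ft_force: [0.9, -5.3, -2.9]
width: 0.0236
grip_force: 39.4
```

Request:
drive_tool:
  series:
    - [[0,0.1,0],0]
    - [[0,0.1,0],0]
    - [[0,0.1,0],0]
    - [[0,0,0],0]
    - [[0,0,0],0]
    - [[0,0,0],0]
    - [[0,0,0],0]
    - [[0,0,0],0]
    - [[0,0,0],0]
    - [[0,0,0],0]

```text
time: 12.8
ee_pos: [0.5249, -0.095, 0.1279]
eef_rot: [0.999, -0.041, 0.001, 0.002]
ft_force: [1.5, -12.6, -3.6]
width: 0.0237
grip_force: 39.6
```

Request:
drive_tool:
  series:
    - [[-0.15,-2,0],0]
    - [[-0.3,-4,0],0]
    - [[-0.3,-4,0],0]
    - [[-1.5,-3.2,0],0]
    - [[-1.5,-3.2,0],0]
    - [[-1.5,-3.2,0],0]
    - [[-1.5,-3.2,0],0]
    - [[-1.5,-3.2,0],0]
    - [[0,0,0],0]
    - [[0,0,0],0]

```text
time: 14.05
ee_pos: [0.4428, -0.3506, 0.1273]
eef_rot: [0.999, -0.039, 0.0, -0.001]
ft_force: [0.2, 0.9, -3.6]
width: 0.0242
grip_force: 39.6
```

```bash
python3 - <<'E'
from h import *
S=[]
for n,b in(('top',(210,150,80,60)),('side',(230,110,80,120))):
    c=vision.camera(n); x,y,w,h=b
    S.append(cv2.resize(c['color'][y:y+h,x:x+w,::-1],(400,int(400*h/w)),interpolation=cv2.INTER_CUBIC))
S[0]=np.vstack([S[0],np.zeros((300,400,3),np.uint8)])
cv2.imwrite('pics/c.png',np.hstack(S))
E
```

```text
(no output)
```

View pics/c.png

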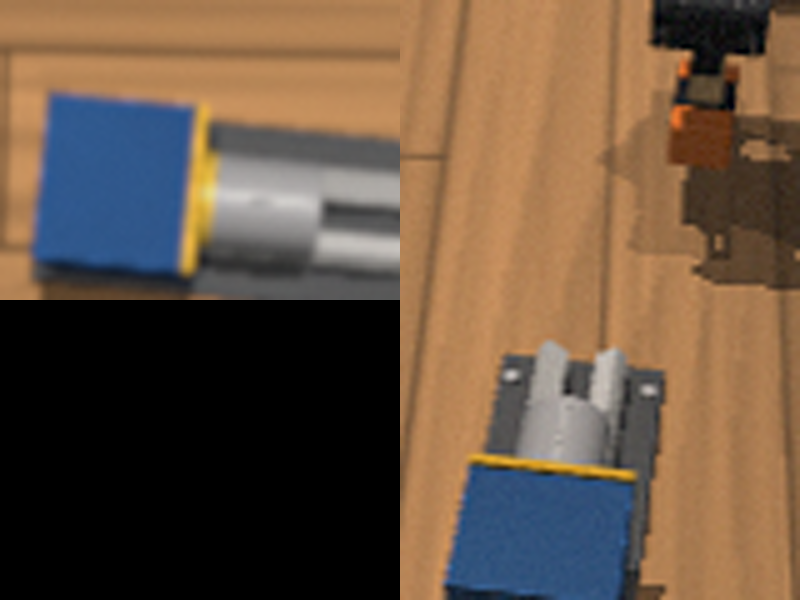

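The tape (205,190) now sits at the guard's mouth, so the tube is home. The mallet hangs upright, so I'll lower it now.

Request:
drive_tool:
  series:
    - [[0,0,-1.5],0]
    - [[0,0,-1.5],0]
    - [[0,0,-1.2],0]
    - [[0,0,-0.5],0]
    - [[0,0,-0.2],0]
    - [[0,0,-0.2],0]
    - [[0,0,-0.1],0]
    - [[0,0,0],0]
    - [[0,0,0],0]
    - [[0,0,0],0]

```text
time: 15.4
ee_pos: [0.4422, -0.3521, 0.0757]
eef_rot: [0.999, -0.04, 0.0, 0.0]
ft_force: [-1.0, 0.5, -4.6]
width: 0.024
grip_force: 39.6
```

Request:
drive_tool:
  series:
    - [[0,0,-0.1],0]
    - [[0,0,-0.1],0]
    - [[0,0,0],0]
    - [[0,0,0],0]
    - [[0,0,0],0]
    - [[0,0,0],0]
    - [[0,0,0],0]
    - [[0,0,0],0]
    - [[0,0,0],0]
    - [[0,0,0],0]

```text
time: 16.65
ee_pos: [0.4423, -0.3521, 0.0746]
eef_rot: [0.999, -0.04, 0.0, 0.0]
ft_force: [-4.4, 3.3, 7.6]
width: 0.0239
grip_force: 39.6
```

It's on the bench, so I'll release and rise straight up.

Request:
drive_tool:
  series:
    - [[0,0,0],0]
    - [[0,0,0],0]
    - [[0,0,0],0]
    - [[0,0,0],0]
    - [[0,0,0],0]
    - [[0,0,0],0]
    - [[0,0,0],0]
    - [[0,0,0],0]
    - [[0,0,0],0]
    - [[0,0,0],0]
  hand: 0

```text
time: 17.9
ee_pos: [0.4421, -0.352, 0.0736]
eef_rot: [0.999, -0.04, 0.0, 0.0]
ft_force: [0.3, 1.1, -0.5]
width: 0.0868
grip_force: 0.0
```

Request:
drive_tool:
  series:
    - [[0,0,1],0]
    - [[0,0,2],0]
    - [[0,0,2.5],0]
    - [[0,0,2.5],0]
    - [[0,0,2.5],0]
    - [[0,0,2.5],0]
    - [[0,0,2],0]
    - [[0,0,0],0]
    - [[0,0,0],0]
    - [[0,0,0],0]

```text
time: 19.15
ee_pos: [0.4417, -0.3517, 0.2225]
eef_rot: [0.999, -0.04, -0.001, -0.0]
ft_force: [-0.1, -0.1, -0.2]
width: 0.0869
grip_force: 0.0
```

```bash
python3 -c "
from h import *
snap('side','d.png')"
```

```text
(no output)
```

View pics/d.png

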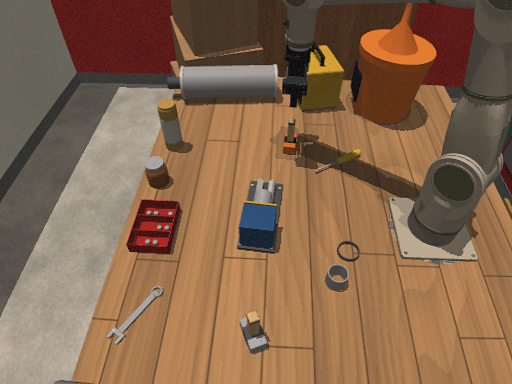

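The mallet stands upright at (291,137) and the gripper is clear above it. The tube is home and the hammer at (254,332) hasn't moved.

```bash
python3 -c "
from bench import r
print(r.close_job())"
```

```text
the job is handed in; nothing more can be done
None
```

The tube was tapped home against the hidden stop in four strokes, with a final slow push to seat it; the mallet stands upright on its head and released, the hammer was not moved, and the job is handed in (no verdict was returned).

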